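# Fit-check a sleeve and hang the result tag

### The job

Try the steel sleeve that stands on the orange pad on the brass gauge pin: if it slides fully home, leave it there; if it stops at the pin's tip, stand it upright in the red tray instead. After the trial, hang the two-sided tag by its eye on the steel hook so that the face pointing outward, away from the hook's post, is the green one if the sleeve fitted or the red one if it did not. Leave the other sleeve on the blue pad, the jar and the screwdriver where they are.

Things in the scene. Friction and masses are not known exactly. Their poses are not given: they have to be found in the camera images.
- sleeve_a_center (a point): Sleeve A, plain steel, standing upright: outer diameter 36 mm, 45 mm tall, bore along its z axis, about 0.22 kg. Point: its centre, half-way up. Of the two like sleeves one passes the gauge pin with 1.5 mm clearance all round, the other is undersize; which of them stands on the orange pad (to be tried) and which on the blue (spare) varies
- sleeve_b_center (a point): Sleeve B, as sleeve A: plain steel, standing upright: outer diameter 36 mm, 45 mm tall, bore along its z axis, about 0.22 kg. Point: its centre, half-way up. Of the two like sleeves one passes the gauge pin with 1.5 mm clearance all round, the other is undersize; which of them stands on the orange pad (to be tried) and which on the blue (spare) varies
- check_pad: Orange square pad, 90 x 90 x 3 mm, fixed; the sleeve to be tried stands on it, within 10 mm of its middle. Origin: centre of its underside
- spare_pad: Blue square pad, 90 x 90 x 3 mm, fixed; the spare sleeve stands on it. Origin: centre of its underside
- pin_foot (a point): Foot of the upright brass gauge pin, on its axis, where it leaves the base plate (12 mm above the table). Pin diameter 18 mm; its tip is 50 mm above this point, and the top 6 mm taper to a diameter of 6 mm. A fitting sleeve slides down until it rests on the base plate; an undersize one stops with its lower end 2 to 5 mm below the pin's tip
- gauge: The same gauge, fixed: dark steel base plate, 80 x 80 x 12 mm, with the pin in its middle. Origin: centre of the plate's underside
- tray: Red open tray, 120 x 120 mm outside, walls 25 mm high and 4 mm thick, floor 4 mm thick, fixed. Origin: centre of its underside
- rack: Wooden block, 88 x 88 x 45 mm, fixed, any yaw; two crossed slots (along its x and along its y), each 11 mm wide and 72 mm long, open upward in its middle, floor 15 mm above the table. The tag starts in the slot along y; it also fits in the other one, or turned round, should it have to be set down for a new grasp. Origin: centre of its underside
- tag_center (a point): Two-sided rigid plastic tag, 8 mm thick (its x), 66 mm wide (its y), 122 mm tall (its z), 60 g, upright in the slotted wooden block, able to lean a little. Its +x face is green with a white tick, its -x face red with a white cross. Point: mid-width, mid-thickness, 61 mm above its lower edge
- tag: The same tag; origin at the centre of its lower edge, axes as above. From the bottom up: a 50 mm body, 66 mm wide; a square eye 30 x 30 mm right through (50 to 80 mm up); a bar 12 mm high, 66 mm wide; a grip tab 30 mm wide and 30 mm high (92 to 122 mm up)
- tag_eye (a point): Middle of the upper edge of the tag's eye (80 mm above its lower edge), which rests on the hook when hung; axes as the tag's
- hook_seat (a point): Seat of the hook: middle of the top of a level flat steel strap, 150 mm above the table, 14 mm wide (y) and 4 mm thick, fixed. x points outward along the strap, away from its blue post, whose front stands 37 mm behind this point; the post does not rise above the strap. The base plate (100 x 75 x 8 mm) reaches 40 mm outward from here
- hook_tip (a point): Top of the hook's upturned lip at its outer end, 40 mm outward of the seat and 8 mm above it; the lip is 4 mm thick and 14 mm wide
- sleeve_a: Sleeve A; origin at the centre of its lower end
- sleeve_b: Sleeve B; origin at the centre of its lower end
- jar: Bystander: amber screw jar with a yellow cap, diameter 60 mm, 75 mm tall. Origin: centre of its underside
- driver: Bystander: screwdriver with a red handle lying on the bench. Origin: under its middle

How it is judged:
By the outcome, as a careful person would: the job done as asked, in the order asked, and still so for the second after the job is handed in, with the robot touching nothing.
It also fails if it takes over 72 s, if anything falls off the work surface, if the arm or the gripper's body presses on something with over 40 N, if the wrist force passes 120 N, or if a joint passes its speed limit or range.

### The arm

A 7-joint arm with a two-finger parallel gripper is mounted at the origin on the work surface. World frame = base frame: x ahead of the robot, y to its left, z up, the work surface at z = 0. Lengths are in mm, angles in rad, forces in N, time in s.
With the tool pointing down it reaches from about 400 to 875 mm from the base axis. Payload 4.4 kg.
Tool frame: the origin (TCP) lies midway between the tips of the shut fingers; the grasp point (between the pads) lies ctrl.tcp_to_grasp behind it (ctrl.tcp_to_grasp is the distance from the TCP to the grasp point, in mm); z points along the fingers, y is the line along which they close (so a half turn about z gives the same grasp; the last joint's range is limited). The gripper opens to 85 mm and grips with 20 to 120 N. Pads are 22 mm wide; open, the fingers measure 114 mm over their backs; the gripper's body (76 mm by 85 mm) begins 54 mm behind the grasp point. The pads swing forward as they close: fully open they stand 13 mm farther back than shut.
Start: joints at [1.152, 0.628, 0.038, 1.517, -0.027, 0.996, -0.02], TCP at [224.62, -609.97, 231.313] pointing down, gripper open.
Joint ranges: [-3.06, 3.06], [-0.37, 2.12], [-1.25, 1.32], [0.18, 2.47], [-1.1, 4.24], [0.23, 1.98], [-2.94, 2.94]. Speed limits (rad/s): [2.57, 2.57, 3.14, 3.14, 3.14, 3.14, 3.14].

### API

Orientations are given as [roll, pitch, yaw] about the fixed x, y, z axes, in that order (R = Rz(yaw) Ry(pitch) Rx(roll)).
In Python, from cell import ctrl, get_image, get_calibration, workorder, boxes_of, place_of gives the robot as it stands.
- The arm moves only by the tool play_rows, never from a script. Its argument "series" is a list that holds one entry, the list of rows, each a list of 7 numbers: the shift along the world's x, y, z in cm, then the turn, a rotation vector about the world's x, y, z in degrees, then the closure, from 0 (fully open) to 1 (shut). A call has 1 to 20 rows; each row shifts and turns the commanded pose from where the row before left it; what a row does not reach is not made up. A row lasts 1/8 s, in which the tool goes at most 62.5 mm and 10.7 degrees, less where a joint would pass 70% of its speed; a pose out of reach is approached as far as the arm can. A call with a gripper value outside its range is refused whole. The fingers move at their own pace and stop on an object; the grip force is fixed at half the most. Time passes only in rows, so rows that do not move let the fingers close. It gives the time, the measured TCP pose, the force, the opening and the grip force at its end, in the units of the state.
- ctrl.read_state(): the state, without advancing time (a new reading comes with each control period).
- get_image(name): name is "side" or "top"; returns (picture, depth): 420x560x3 uint8, red, green, blue; 420x560 float32, mm along the optical axis (not along the pixel's ray), 0 where there is no reading.
- get_calibration(name): a dict with "K" (3x3 intrinsics, pixels), "R" (3x3) and "t" (3): a world point X has camera coordinates R X + t. Camera axes: x right, y down, z forward; pixel columns grow to the right and rows downward; lengths in mm; the calibration is good to about 2 mm. A picture is of the moment at which its call begins. get_calibration takes no time and is no camera call.
- workorder.finish_job(): hands the job in; it is judged then, once.
Trained networks look in the newest picture that a camera, given by its name, has taken for a name from the list of things; names that differ only in an ending like _2 or _b are one class to them, and where a whole thing is asked for, a point or a joint stands for the part that bears it (a point fixed in the world has none). Each returns a list of dicts, best first, with "p" (0 to 1); they miss things now and then, are a little off and sometimes report something else, mostly with a low value. They report only what shows in the picture. A call takes as long as a camera call.
- boxes_of(target, camera): "pixel" ([column, row] in pixels, amid what is visible of it).
- place_of(target, camera): "pixel" ([column, row] in pixels: a listed point, or the origin of a listed thing).
The state is a dict: "clock": time; "qpos": joint angles; "qd": joint speeds; "tau": joint torques, N m; "eef_pos": TCP position; "tool_rot": TCP orientation; "force": force on the tool from outside, world axes, zero at the start; "torque": the same for the moment, N m; "width": finger opening in mm; "gripper_force": force on a finger pad.
Only numpy, scipy, OpenCV 4.12 (cv2) and the standard library are available. Lean on these libraries where they do the work, as an engineer would, in place of code of your own. Each camera call takes 0.05 s, during which the arm holds its last target. There are 200 camera calls.

## Working session

There is one attempt and no reset: what is moved stays moved. The work goes in short steps, Python scripts to look and compute and a tool call to move; the robot and the scene stay as the last step left them, time stands still between calls to the robot, and variables do not carry over. Pictures are saved under pics/ and viewed, at most 10 in all, crops included, and the job is handed in when it is done.

Besides the shell and the picture viewer there is one more tool, called after "Call:" by a JSON object that holds its "name" and its "arguments", one argument or row to a line. play_rows: Moves the arm, as the interface text tells. Its arguments: {"type":"object","properties":{"series":{"type":"array"}},"required":["series"]}

```bash
ls; mkdir -p pics
cat > h.py <<'E'
import numpy as np, cv2
from cell import ctrl, get_image, get_calibration, workorder, boxes_of, place_of
def ray(cam,px):
    c=get_calibration(cam);K,R,t=[np.array(c[k],float) for k in('K','R','t')]
    return -R.T@t, R.T@np.linalg.inv(K)@np.array([px[0],px[1],1.])
def atz(cam,px,z):
    o,d=ray(cam,px); return o+d*(z-o[2])/d[2]
def cloud(cam,D):
    c=get_calibration(cam);K,R,t=[np.array(c[k],float) for k in('K','R','t')]
    v,u=np.mgrid[:D.shape[0],:D.shape[1]]
    P=np.stack([(u-K[0,2])/K[0,0]*D,(v-K[1,2])/K[1,1]*D,D],-1)
    W=(P-t)@R; W[D<=0]=np.nan; return W
def tri(pa,pb):
    o1,d1=ray('side',pa);o2,d2=ray('top',pb)
    s=np.linalg.lstsq(np.stack([d1,-d2],1),o2-o1,rcond=None)[0]
    a,b=o1+d1*s[0],o2+d2*s[1]; return (a+b)/2,np.linalg.norm(a-b)
def save(img,n): cv2.imwrite('pics/'+n,img[...,::-1])
E
cat > m.py <<'E'
from h import *
np.set_printoptions(precision=1,suppress=True)
Z=dict(sleeve_a_center=25.5,check_pad=0,spare_pad=0,pin_foot=12,gauge=0,tray=0,rack=0,tag_center=76,tag_eye=95,hook_seat=150,hook_tip=158,jar=0,driver=0)
for cam in('top','side'):
    I,D=get_image(cam);save(I,cam+'0.png');np.save(cam+'D.npy',D)
    for n,z in Z.items():
        for r in place_of(n,cam)[:2]:
            print(cam,n,round(r['p'],2),np.array(r['pixel']),atz(cam,r['pixel'],z))
    print(get_calibration(cam)['t'],-np.array(get_calibration(cam)['R']).T@get_calibration(cam)['t'])
print(ctrl.tcp_to_grasp,ctrl.read_state())
E
python3 m.py
```

```text
pics
top sleeve_a_center 0.76 [178.3 172.9] [605.3 223.4  25.5]
top check_pad 0.87 [173.8 239.5] [438.4 232.2   0. ]
top check_pad 0.61 [237.7 233.2] [458.   70.7   0. ]
top spare_pad 0.82 [179.5 174.4] [606.2 225.2   0. ]
top pin_foot 0.63 [234.9 229.9] [465.3  77.   12. ]
top gauge 0.66 [235.  232.6] [459.4  77.6   0. ]
top tray 0.57 [234.4 177.5] [601.3  83.7   0. ]
top tag_center 0.57 [329.5 225.3] [ 476.6 -155.3   76. ]
top tag_eye 0.59 [326.4 227.3] [ 470.  -146.2   95. ]
top tag_eye 0.4 [177.3 169.9] [599.7 212.1  95. ]
top hook_seat 0.87 [389.5 197.2] [ 537.1 -284.   150. ]
top hook_tip 0.93 [395.9 178.9] [ 578.2 -297.   158. ]
top hook_tip 0.3 [235.4 233.4] [446.3  62.8 158. ]
top jar 0.78 [316.3 166.9] [ 633.8 -126.6    0. ]
top driver 0.78 [395.3 283.6] [ 339.9 -329.6    0. ]
[ -50.4  513.1 1275.4] [ 364.5  -38.3 1325.9]
side check_pad 0.61 [239.5 337.2] [440.9 223.1   0. ]
side check_pad 0.51 [316.4 210.5] [ 512.3 -228.     0. ]
side spare_pad 0.85 [178.5 301.1] [614.3 221.3  -0. ]
side pin_foot 0.85 [266.3 281.6] [475.4  71.4  12. ]
side pin_foot 0.47 [314.7 230.8] [ 468
[... 399 characters left out ...]
.6 152.5] [ 541.8 -283.8  150. ]
side hook_tip 0.71 [310.3 143.3] [ 581.3 -295.9  158. ]
side hook_tip 0.18 [215.7 268. ] [506.8 203.2 158. ]
side jar 0.92 [259.  211.2] [ 642.3 -137.     0. ]
side driver 0.72 [389.  213.3] [ 339.9 -329.8    0. ]
[ 396.6  309.  1030. ] [ 31.8 710.9 898.6]
18.700000000000003 {'clock': 1.4, 'qpos': array([ 1.2,  0.6,  0. ,  1.5, -0. ,  1. , -0. ]), 'qd': array([ 0.,  0., -0.,  0.,  0., -0.,  0.]), 'tau': array([  0. , -56.3,   1.2, -19.4,   0. ,   0. ,   0. ]), 'eef_pos': array([ 224.6, -610. ,  231.3]), 'tool_rot': array([-3.1, -0. ,  0.4]), 'force': array([-0.6,  0. , -0.3]), 'torque': array([-0.,  0., -0.]), 'gripper_force': 0.0, 'width': 85.45881824270725}
```

View pics/top0.png

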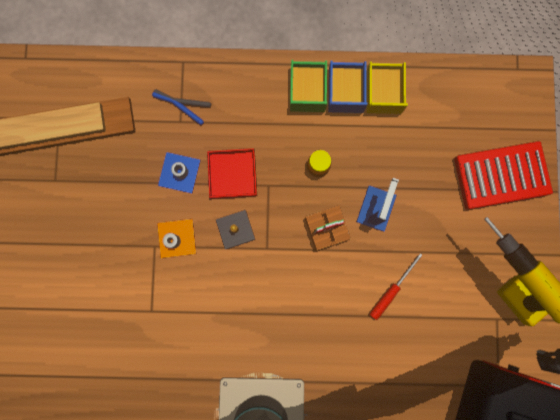

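View pics/side0.png

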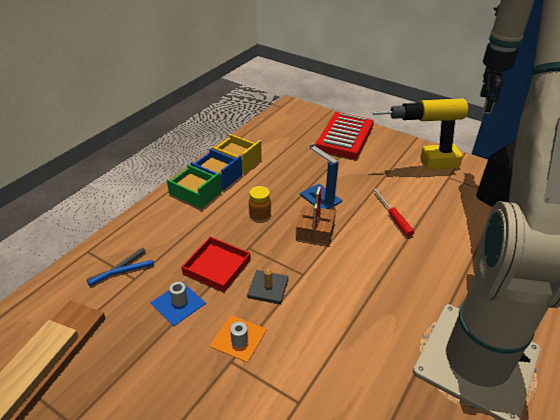

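Top: the sleeve under test is at (171,241) on the orange pad. The pin is at (234,229), tray (232,174), tag in rack (328,227), and hook strap runs from (378,218) to (396,180). Next I'll refine these with depth.

```bash
cat > m2.py <<'E'
from h import *
np.set_printoptions(precision=1,suppress=True)
G={}
for cam in('top','side'):
    I=cv2.imread(f'pics/{cam}0.png')[...,::-1];D=np.load(cam+'D.npy');W=cloud(cam,D)
    def sel(c,r,z0,z1):
        m=(np.hypot(W[...,0]-c[0],W[...,1]-c[1])<r)&(W[...,2]>z0)&(W[...,2]<z1);return m
    tb=sel((450,0),120,-15,8);print(cam,'table z',np.nanmedian(W[tb][:,2]))
    for n,c,r,z0,z1 in(('sleeve',(440,240),40,38,60),('spare',(605,225),40,38,60),('pin',(465,75),30,45,75),('tag',(474,-150),50,60,150),('rack',(474,-150),70,35,52),('hook',(545,-285),70,135,170),('tray',(600,85),80,18,32),('gauge',(460,75),60,8,18)):
        m=sel(c,r,z0,z1);P=W[m]
        if len(P)<5: print(n,len(P));continue
        e,V=np.linalg.eigh(np.cov(P[:,:2].T))
        print(cam,n,len(P),'med',np.median(P,0),'min',P.min(0),'max',P.max(0),'mid',(P.min(0)+P.max(0))/2,'rect',cv2.minAreaRect(P[:,:2].astype(np.float32)),'sd',e**.5, 'rgb',I[m].mean(0))
        if n=='tag':
            for q in sorted(P[::max(1,len(P)//25)],key=lambda q:q[2]):print(q,end=' ')
            print()
h=[]
for cam,x,y in(('top',310,160),('side',285,130)):
    I=cv2.imread(f'pics/{cam}0.png')[y:y+120,x:x+100];h.append(cv2.resize(I,None,fx=4,fy=4,interpolation=cv2.INTER_CUBIC))
cv2.imwrite('pics/c1.png',np.hstack(h))
E
python3 m2.py
```

```text
top table z 0.645869036303492
top sleeve 150 med [434.6 231.3  48.3] min [417.5 214.4  38.2] max [451.7 249.9  54.9] mid [434.6 232.1  46.5] rect ((435.3778991699219, 231.29576110839844), (34.33816146850586, 34.622337341308594), 57.89822006225586) sd [9.5 9.9] rgb [171.8 160.  145.4]
top spare 123 med [612.5 219.8  48. ] min [595.  202.9  38.1] max [629.1 238.1  56.4] mid [612.1 220.5  47.2] rect ((612.0120849609375, 220.37380981445312), (33.87799072265625, 35.3015251159668), 1.8579812049865723) sd [10.1 10.6] rgb [148.3 145.2 143.7]
top pin 47 med [468.7  76.   59.1] min [459.8  68.2  45.2] max [476.5  85.5  65.3] mid [468.1  76.9  55.3] rect ((468.54278564453125, 76.38247680664062), (16.678064346313477, 15.553947448730469), 46.0831184387207) sd [4.6 4.8] rgb [144.4 104.9  43.7]
top tag 139 med [ 473.1 -150.6  109.5] min [ 460.3 -184.2   61.2] max [ 487.2 -121.3  142.8] mid [ 473.7 -152.7  102. ] rect ((474.79412841796875, -153.14401245117188), (8.487771987915039, 65.15459442138672), 19.519508361816406) sd [ 2.7 18.9] rgb [150.2 126.8 103.3]
[ 468.3 -143.1   64.7] [ 473.4 -157.5   6
[... 3657 characters left out ...]
580.9 -251.   160.5] mid [ 532.6 -277.2  147.8] rect ((530.4257202148438, -283.2153015136719), (27.8487606048584, 101.64027404785156), 67.61781311035156) sd [ 6.  32.6] rgb [115.6 119.3 117.4]
side tray 481 med [598.2  86.   24.1] min [544.   25.5  18. ] max [672.7 152.   30.2] mid [608.4  88.8  24.1] rect ((608.3604125976562, 89.24540710449219), (122.44813537597656, 123.39051055908203), 4.784635066986084) sd [44.3 47.8] rgb [136.4  24.3  17.6]
side gauge 853 med [460.5  84.5  13.3] min [416.2  26.9   8.1] max [515.6 127.5  17.9] mid [465.9  77.2  13. ] rect ((466.10308837890625, 77.18695068359375), (80.7911376953125, 83.24990844726562), 19.36274528503418) sd [23.4 24.5] rgb [78.8 78.6 74.5]
```

View pics/c1.png

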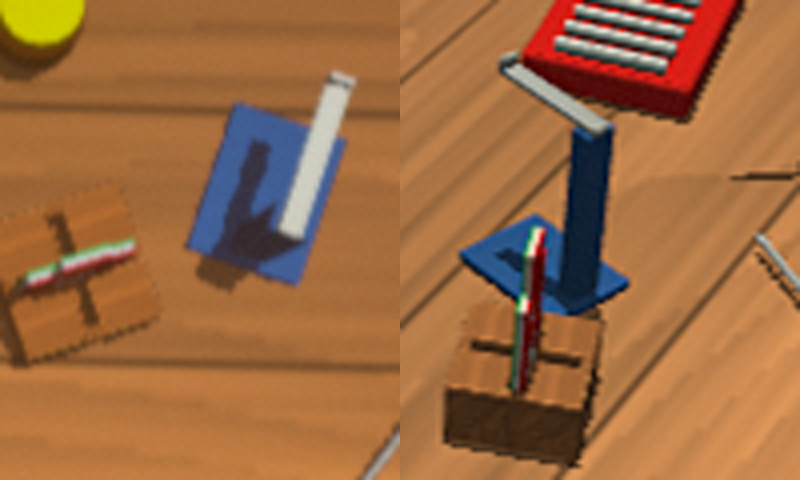

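The green face points to +x (normal yaw about 19.5°), the hook's outward yaw is about -17.7°, and its lip is at the +x end. Moving above the sleeve under test now.

Call:
{"name": "play_rows", "arguments": {
  "series": [
    [[3.6, 5, 0, 0, 0, 9.6, 0], [3.6, 5, 0, 0, 0, 9.6, 0], [3.6, 5, 0, 0, 0, 9.6, 0], [3.6, 5, 0, 0, 0, 9.6, 0], [3.6, 5, 0, 0, 0, 9.6, 0], [3.6, 5, 0, 0, 0, 9.6, 0], [3.6, 5, 0, 0, 0, 9.6, 0], [-0.4, 4.9, 0, 0, 0, 9.6, 0], [-0.4, 4.9, 0, 0, 0, 9.8, 0], [-0.4, 4.9, 0, 0, 0, 0, 0], [-0.4, 4.9, 0, 0, 0, 0, 0], [-0.4, 4.9, 0, 0, 0, 0, 0], [-0.4, 4.9, 0, 0, 0, 0, 0], [-0.4, 4.9, 0, 0, 0, 0, 0], [-0.4, 4.9, 0, 0, 0, 0, 0], [-0.4, 4.9, 0, 0, 0, 0, 0], [-0.4, 4.9, 0, 0, 0, 0, 0], [0, 0, -3.5, 0, 0, 0, 0], [0, 0, -3.5, 0, 0, 0, 0], [0, 0, -3.5, 0, 0, 0, 0]]
  ]
}}

```text
clock: 3.9
eef_pos: [437.0, 230.2, 125.5]
tool_rot: [3.141, -0.0, 1.864]
force: [0.1, 0.2, -0.5]
width: 85.4
gripper_force: 0.0
```

```bash
python3 -c "
from h import *
s=ctrl.read_state();print(s['clock'],s['eef_pos'],s['tool_rot'],s['qpos'],s['width'],s['force'])"
```

```text
3.9 [436.95130476 230.22166566 125.51929854] [ 3.14060019e+00 -1.23316636e-04  1.86424396e+00] [-0.28940866  0.59289806 -0.36882004  2.04132527  0.38188084  0.57165441
 -0.63166606] 85.36089229516398 [ 0.11833598  0.21284254 -0.52087097]
```

Call:
{"name": "play_rows", "arguments": {
  "series": [
    [[-0.27, 0.15, -3.5, 0, 0, 2.7, 0], [0, 0, -3.5, 0, 0, 0, 0], [0, 0, -2.5, 0, 0, 0, 0], [0, 0, -1.2, 0, 0, 0, 0], [0, 0, 0, 0, 0, 0, 0.4], [0, 0, 0, 0, 0, 0, 0.6], [0, 0, 0, 0, 0, 0, 0.8], [0, 0, 0, 0, 0, 0, 1], [0, 0, 0, 0, 0, 0, 1], [0, 0, 0, 0, 0, 0, 1]]
  ]
}}

```text
clock: 5.15
eef_pos: [434.7, 231.9, 20.7]
tool_rot: [3.139, -0.0, 1.911]
force: [-1.2, -0.4, 6.5]
width: 35.0
gripper_force: 59.1
```

Call:
{"name": "play_rows", "arguments": {
  "series": [
    [[0, 0, 2, 0, 0, 0, 1], [0, 0, 3, 0, 0, 0, 1], [0, 0, 3, 0, 0, 0, 1], [0.8, -3.8, 0, 0, 0, 0, 1], [0.8, -3.8, 0, 0, 0, 0, 1], [0.8, -3.8, 0, 0, 0, 0, 1], [0.8, -3.8, 0, 0, 0, 0, 1], [0.05, -0.2, 0, 0, 0, 0, 1], [0, 0, 0, 0, 0, 0, 1], [0, 0, 0, 0, 0, 0, 1]]
  ]
}}

```text
clock: 6.4
eef_pos: [466.3, 79.0, 99.6]
tool_rot: [3.141, -0.001, 1.913]
force: [0.2, -0.5, -2.1]
width: 35.0
gripper_force: 60.3
```

```bash
cat > m3.py <<'E'
from h import *
np.set_printoptions(precision=1,suppress=True)
s=ctrl.read_state();T=s['eef_pos'];print(s['clock'],T,s['tool_rot'],s['width'],s['force'])
h=[]
for cam in('side','top'):
    I,D=get_image(cam);W=cloud(cam,D)
    m=(np.hypot(W[...,0]-T[0],W[...,1]-T[1])<32)&(W[...,2]>70)&(W[...,2]<135)&(I.max(-1).astype(int)-I.min(-1)<30)
    P=W[m];print(cam,len(P),P.min(0) if len(P) else 0,P.max(0) if len(P) else 0)
    for r in place_of('sleeve_a_center',cam)[:2]: print(r['p'],r['pixel'],atz(cam,r['pixel'],T[2]+5))
    c=get_calibration(cam);q=np.array(c['K'])@(np.array(c['R'])@T+c['t']);u,v=(q[:2]/q[2]).astype(int)
    h.append(cv2.resize(I[v-40:v+50,u-40:u+40],None,fx=5,fy=5,interpolation=cv2.INTER_CUBIC)); print('crop org',u-40,v-40)
save(np.hstack(h),'c2.png')
E
python3 m3.py
```

```text
6.4 [466.3  79.   99.6] [ 3.1 -0.   1.9] 34.97209238244492 [ 0.2 -0.5 -2.1]
side 438 [434.8  63.6  85.1] [492.3  99.9 135. ]
0.72 [177.7, 291.3] [565.  260.1 104.6]
0.37 [320.4, 152.7] [ 572.7 -342.9  104.6]
crop org 227 219
top 0 0 0
0.57 [178.9, 168.5] [601.3 206.5 104.6]
crop org 190 186
```

View pics/c2.png

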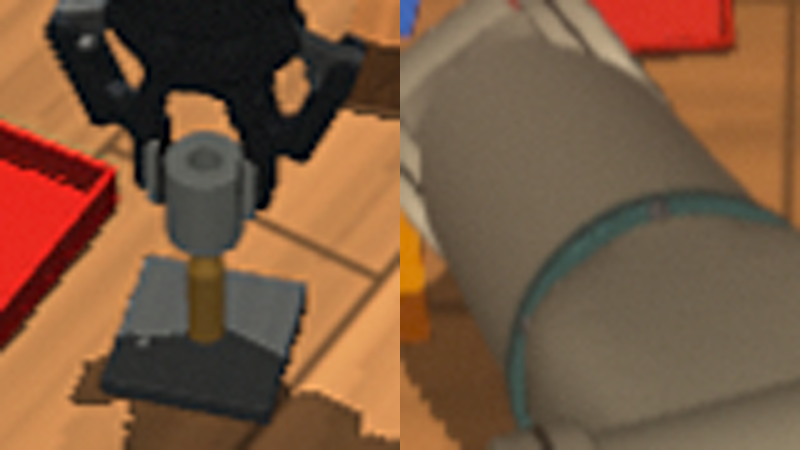

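Side view shows the held sleeve over the pin, with axes aligned to about 1 mm (sleeve column about 204, pin about 207 in the crop). Top is hidden by the arm. Lowering gently.

Call:
{"name": "play_rows", "arguments": {
  "series": [
    [[0.1, -0.12, -1, 0, 0, 0, 1], [0, 0, -0.6, 0, 0, 0, 1], [0, 0, -0.2, 0, 0, 0, 1], [0, 0, -0.2, 0, 0, 0, 1], [0, 0, -0.2, 0, 0, 0, 1], [0, 0, 0, 0, 0, 0, 1]]
  ]
}}

```text
clock: 7.35
eef_pos: [467.4, 76.3, 77.3]
tool_rot: [-3.141, -0.0, 1.911]
force: [0.5, 0.9, -2.1]
width: 34.5
gripper_force: 60.3
```

Call:
{"name": "play_rows", "arguments": {
  "series": [
    [[0, 0.08, -0.1, 0, 0, 0, 1], [0, 0, -0.1, 0, 0, 0, 1], [0, 0, -0.1, 0, 0, 0, 1], [0, 0, -0.1, 0, 0, 0, 1], [0, 0, 0, 0, 0, 0, 1]]
  ]
}}

```text
clock: 7.98
eef_pos: [467.9, 77.1, 74.4]
tool_rot: [3.14, 0.001, 1.911]
force: [-2.0, -1.3, 11.7]
width: 35.0
gripper_force: 61.6
```

Call:
{"name": "play_rows", "arguments": {
  "series": [
    [[-0.1, -0.05, 0, 0, 0, 0, 1], [0, 0, 0, 0, 0, 0, 1]]
  ]
}}

```text
clock: 8.22
eef_pos: [467.8, 77.0, 74.4]
tool_rot: [3.138, 0.001, 1.911]
force: [-0.4, -0.1, 8.4]
width: 34.7
gripper_force: 61.2
```

Call:
{"name": "play_rows", "arguments": {
  "series": [
    [[0, 0, -0.15, 0, 0, 0, 1], [0, 0, 0, 0, 0, 0, 1]]
  ]
}}

```text
clock: 8.48
eef_pos: [467.9, 77.0, 74.1]
tool_rot: [3.138, 0.001, 1.912]
force: [-3.4, -1.5, 23.3]
width: 35.5
gripper_force: 62.7
```

Call:
{"name": "play_rows", "arguments": {
  "series": [
    [[-0.15, 0, 0, 0, 0, 0, 1], [0, 0, 0, 0, 0, 0, 1]]
  ]
}}

```text
clock: 8.72
eef_pos: [467.7, 77.1, 74.1]
tool_rot: [3.135, 0.002, 1.911]
force: [-0.2, -1.4, 20.4]
width: 35.1
gripper_force: 62.2
```

Call:
{"name": "play_rows", "arguments": {
  "series": [
    [[0.15, 0.15, 0, 0, 0, 0, 1], [0, 0, 0, 0, 0, 0, 1]]
  ]
}}

```text
clock: 8.98
eef_pos: [467.9, 77.3, 74.0]
tool_rot: [3.139, 0.003, 1.911]
force: [-2.7, -3.5, 23.7]
width: 35.1
gripper_force: 62.7
```

Call:
{"name": "play_rows", "arguments": {
  "series": [
    [[0, -0.3, 0, 0, 0, 0, 1], [0, 0, 0, 0, 0, 0, 1]]
  ]
}}

```text
clock: 9.22
eef_pos: [467.9, 76.7, 74.0]
tool_rot: [3.137, -0.0, 1.912]
force: [-4.2, 2.0, 21.2]
width: 34.8
gripper_force: 62.4
```

It seems wedged on the taper about 5 mm down, centred whichever way I nudge it. Before deciding, I'll compare the two bores in the first pictures.

```bash
python3 -c "
from h import *
o=[]
for cam,a,b in(('top',(171,241),(179,170)),('side',(239,328),(178,288))):
    I=cv2.imread(f'pics/{cam}0.png')
    o.append(np.hstack([cv2.resize(I[v-14:v+14,u-14:u+14],(280,280),interpolation=cv2.INTER_NEAREST) for u,v in(a,b)]))
cv2.imwrite('pics/c3.png',np.vstack(o))"
```

```text
(no output)
```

View pics/c3.png

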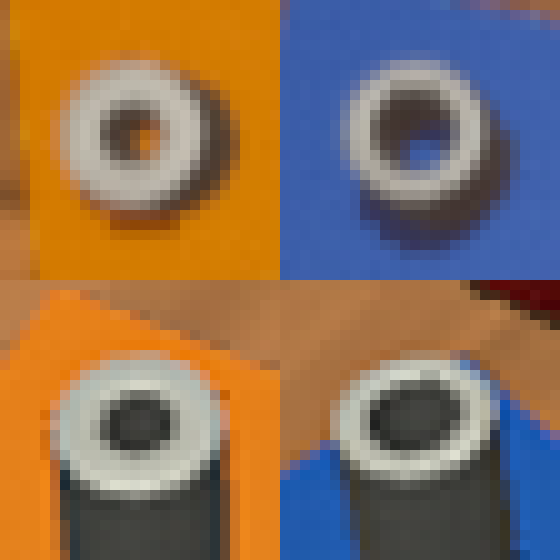

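The orange-pad sleeve (left column) has a clearly smaller bore than the spare. Together with the stop at the tip, that makes it undersize. So it goes in the red tray and the tag hangs red side outward.

Call:
{"name": "play_rows", "arguments": {
  "series": [
    [[0.2, 0.1, 1.5, 0, 0, 0, 1], [0, 0, 2, 0, 0, 0, 1], [3.5, 0.3, 0, 0, 0, 0, 1], [3.5, 0.3, 0, 0, 0, 0, 1], [3.5, 0.3, 0, 0, 0, 0, 1], [3.5, 0.3, 0, 0, 0, 0, 1], [0, 0, -3, 0, 0, 0, 1], [0, 0, -3, 0, 0, 0, 1], [0, 0, -1.5, 0, 0, 0, 1], [0, 0, -0.6, 0, 0, 0, 1], [0, 0, 0, 0, 0, 0, 1]]
  ]
}}

```text
clock: 10.6
eef_pos: [608.6, 88.3, 26.1]
tool_rot: [3.141, -0.0, 1.911]
force: [-0.3, 0.6, -1.3]
width: 34.9
gripper_force: 60.7
```

Call:
{"name": "play_rows", "arguments": {
  "series": [
    [[0, 0, -0.2, 0, 0, 0, 1], [0, 0, -0.15, 0, 0, 0, 1], [0, 0, -0.1, 0, 0, 0, 1], [0, 0, 0, 0, 0, 0, 1]]
  ]
}}

```text
clock: 11.1
eef_pos: [608.7, 88.1, 21.8]
tool_rot: [3.141, 0.0, 1.911]
force: [-0.7, 0.3, 1.5]
width: 35.1
gripper_force: 61.1
```

Call:
{"name": "play_rows", "arguments": {
  "series": [
    [[0, 0, 0, 0, 0, 0, 0.6], [0, 0, 0, 0, 0, 0, 0.35], [0, 0, 0, 0, 0, 0, 0.35], [0, 0, 2, 0, 0, 0, 0.35], [0, 0, 4, 0, 0, 0, 0.35], [0, 0, 5, 0, 0, -10, 0.35], [0, 0, 5, 0, 0, -10, 0.35], [-1, -2, 0, 0, 0, -10, 0], [-1, -2, 0, 0, 0, -10, 0], [-1, -2, 0, 0, 0, -10, 0], [-1, -2, 0, 0, 0, -10, 0], [-1, -2, 0, 0, 0, -10, 0], [-1, -2, 0, 0, 0, -10, 0], [-1, -2, 0, 0, 0, -10, 0], [-1, -2, 0, 0, 0, -10, 0], [-1, -2, 0, 0, 0, -10, 0], [-1, -2, 0, 0, 0, -10, 0], [-1, -2, 0, 0, 0, -10, 0], [-1, -2, 0, 0, 0, -10, 0]]
  ]
}}

```text
clock: 13.48
eef_pos: [488.6, -151.9, 182.6]
tool_rot: [-3.14, -0.001, -0.537]
force: [1.0, -0.4, -0.5]
width: 85.4
gripper_force: 0.0
```

```bash
cat > st.py <<'E'
from h import *
np.set_printoptions(precision=3,suppress=True)
s=ctrl.read_state();print(s['clock'],s['eef_pos'],s['tool_rot'],s['qpos'],s['width'])
E
python3 st.py
```

```text
13.475 [ 488.581 -151.89   182.598] [-3.14  -0.001 -0.537] [ 0.113  0.506  0.195  1.958 -0.151  0.69  -1.707] 85.39866098841635
```

Call:
{"name": "play_rows", "arguments": {
  "series": [
    [[-0.7, -0.1, 0, 0, 0, -10, 0], [-0.7, 0, 0, 0, 0, -10, 0], [0, 0, 0, 0, 0, -10, 0], [0, 0, 0, 0, 0, -9.8, 0], [0, 0, 0, 0, 0, 0, 0], [0, 0, 0, 0, 0, 0, 0]]
  ]
}}

```text
clock: 14.22
eef_pos: [474.7, -152.5, 181.9]
tool_rot: [-3.14, 0.0, -1.223]
force: [-0.7, -0.0, 0.2]
width: 85.4
gripper_force: 0.0
```

```bash
python3 st.py
python3 - <<'E'
from h import *
np.set_printoptions(precision=1,suppress=True)
I,D=get_image('side');W=cloud('side',D);T=ctrl.read_state()['eef_pos']
m=(np.hypot(W[...,0]-474,W[...,1]+153)<50)&(W[...,2]>108)&(W[...,2]<146);P=W[m]
print(len(P),cv2.minAreaRect(P[:,:2].astype(np.float32)),P.max(0))
for r in place_of('sleeve_a_center','side')[:3]: print(r['p'],r['pixel'],atz('side',r['pixel'],26.5))
h=[cv2.resize(I[v:v+110,u:u+100],(400,440),interpolation=cv2.INTER_CUBIC) for u,v in((270,150),(165,220))]
save(np.hstack(h),'c4.png')
E
```

```text
14.225 [ 474.737 -152.483  181.853] [-3.14   0.    -1.223] [-0.019  0.513  0.397  1.995 -0.305  0.69  -2.224] 85.39024195372014
85 ((471.00933837890625, -149.80825805664062), (8.250029563903809, 66.11268615722656), 19.772890090942383) [ 480.1 -119.3  142.5]
0.64 [177.0, 292.0] [617.4 218.1  26.5]
0.63 [217.1, 260.1] [604.5  91.1  26.5]
```

View pics/c4.png

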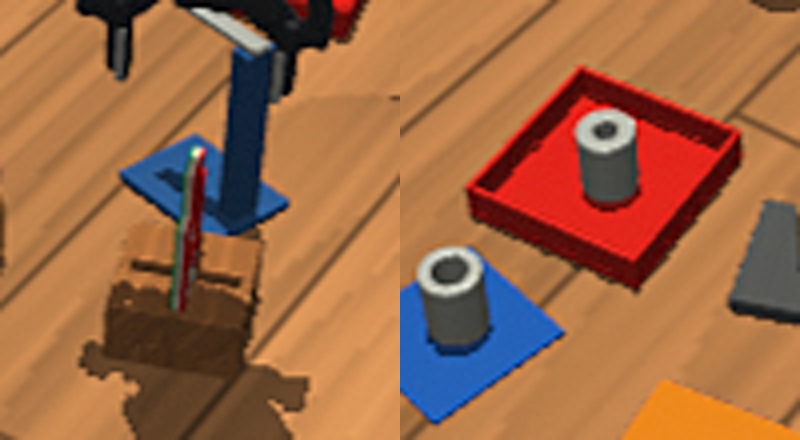

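The sleeve stands upright in the tray at (217,260), and the tag is centred under the fingers. Descending to grip the tab.

Call:
{"name": "play_rows", "arguments": {
  "series": [
    [[0, 0, -3, 0, 0, 0, 0], [0, 0, -3, 0, 0, 0, 0], [0, 0, -1.8, 0, 0, 0, 0], [0, 0, 0, 0, 0, 0, 0.4], [0, 0, 0, 0, 0, 0, 0.7], [0, 0, 0, 0, 0, 0, 0.85], [0, 0, 0, 0, 0, 0, 1], [0, 0, 0, 0, 0, 0, 1], [0, 0, 0, 0, 0, 0, 1], [0, 0, 0, 0, 0, 0, 1]]
  ]
}}

```text
clock: 15.58
eef_pos: [474.8, -153.0, 104.0]
tool_rot: [-3.141, -0.001, -1.227]
force: [-1.7, 0.6, 6.6]
width: 7.5
gripper_force: 59.4
```

Call:
{"name": "play_rows", "arguments": {
  "series": [
    [[0, 0, 2, 0, 0, 0, 1], [0, 0, 3.5, 0, 0, 0, 1], [0, 0, 4, 0, 0, 0, 1], [0, 0, 4, 0, 0, 0, 1], [0, 0, 3, 0, 0, 10, 1], [1, -1.2, 0, 0, 0, 10, 1], [1, -1.2, 0, 0, 0, 10, 1], [1, -1.2, 0, 0, 0, 10, 1], [1, -1.2, 0, 0, 0, 10, 1], [1, -1.2, 0, 0, 0, 10, 1], [1, -1.2, 0, 0, 0, 10, 1], [1, -1.2, 0, 0, 0, 10, 1], [1, -1.2, 0, 0, 0, 10, 1], [1, -1.2, 0, 0, 0, 10, 1], [1, -1.2, 0, 0, 0, 10, 1], [1, -1.2, 0, 0, 0, 10, 1], [1, -1.1, 0, 0, 0, 10, 1], [1, -1.1, 0, 0, 0, 10, 1], [0.7, 0, 0, 0, 0, 2.8, 1], [0, 0, 0, 0, 0, 0, 1]]
  ]
}}

```text
clock: 18.08
eef_pos: [611.4, -306.7, 267.6]
tool_rot: [-3.141, -0.001, 1.265]
force: [-0.5, 1.0, -0.3]
width: 7.5
gripper_force: 58.5
```

```bash
cat > m5.py <<'E'
import sys
from h import *
np.set_printoptions(precision=1,suppress=True)
s=ctrl.read_state();T=s['eef_pos'];print(s['clock'],T,s['tool_rot'])
h=[]
for cam,z in(('side',1),('top',1)):
    I,D=get_image(cam);W=cloud(cam,D)
    m=(np.hypot(W[...,0]-540,W[...,1]+284)<70)&(W[...,2]>143)&(W[...,2]<154)&(I.max(-1).astype(int)-I.min(-1)<30)
    if m.sum()>20:print(cam,m.sum(),cv2.minAreaRect(W[m][:,:2].astype(np.float32)))
    for n,zz in(('hook_seat',150),('hook_tip',158),('tag_eye',T[2]-9),('tag_center',T[2]-28)):
        for r in place_of(n,cam)[:1]: print(cam,n,r['p'],np.array(r['pixel']),atz(cam,r['pixel'],zz))
    u,v=(265,70) if cam=='side' else (350,130)
    h.append(cv2.resize(I[v:v+150,u:u+100],(400,600),interpolation=cv2.INTER_CUBIC))
save(np.hstack(h),sys.argv[1])
E
python3 m5.py c5.png
```

```text
18.075 [ 611.4 -306.7  267.6] [-3.1 -0.   1.3]
side 127 ((531.0352783203125, -280.5495300292969), (20.700618743896484, 92.58814239501953), 72.51547241210938)
side hook_seat 0.65 [318.6 153.5] [ 543.9 -276.6  150. ]
side hook_tip 0.57 [312.5 145.3] [ 571.5 -290.8  158. ]
side tag_eye 0.78 [308.1 107.4] [ 597.7 -302.3  258.6]
side tag_center 0.56 [302.3 110.5] [ 618.7 -309.4  239.6]
top 244 ((533.61328125, -278.2628479003906), (19.80558204650879, 91.24148559570312), 72.95254516601562)
top hook_seat 0.97 [390.9 197.2] [ 537.2 -287.2  150. ]
top hook_tip 0.72 [394.8 177.4] [ 581.6 -294.5  158. ]
top tag_eye 0.72 [402.9 161.4] [ 597.  -289.4  258.6]
top tag_center 0.74 [410.  156.4] [ 612.3 -308.9  239.6]
```

View pics/c5.png

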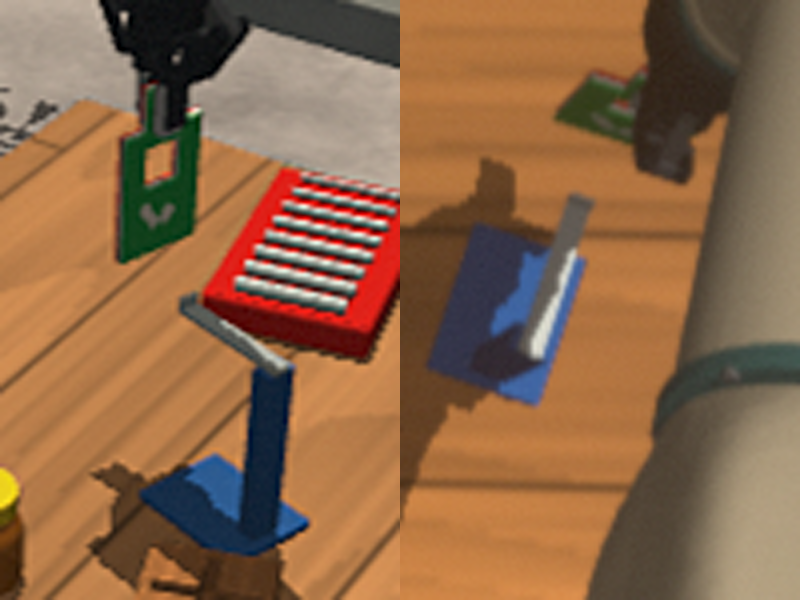

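Green faces the post, so red will be outward. The tag is clear of the lip and in line with the strap. Descending and sliding on.

Call:
{"name": "play_rows", "arguments": {
  "series": [
    [[0, 0.2, -3, 0, 0, 0, 1], [0, 0, -3, 0, 0, 0, 1], [0, 0, -2, 0, 0, 0, 1], [0, 0, -1.1, 0, 0, 0, 1], [0, 0, 0, 0, 0, 0, 1], [-1, 0.31, 0, 0, 0, 0, 1], [-1, 0.31, 0, 0, 0, 0, 1], [-1, 0.31, 0, 0, 0, 0, 1]]
  ]
}}

```text
clock: 19.58
eef_pos: [580.6, -295.5, 178.0]
tool_rot: [3.141, 0.0, 1.265]
force: [0.6, 0.1, -0.1]
width: 7.4
gripper_force: 58.5
```

Call:
{"name": "play_rows", "arguments": {
  "series": [
    [[-1, 0.31, 0, 0, 0, 0, 1], [-1, 0.31, 0, 0, 0, 0, 1], [-1, 0.31, 0, 0, 0, 0, 1], [-1, 0.31, 0, 0, 0, 0, 1], [0, 0, 0, 0, 0, 0, 1]]
  ]
}}

```text
clock: 20.2
eef_pos: [540.6, -283.0, 177.4]
tool_rot: [-3.141, 0.0, 1.265]
force: [1.4, -0.4, 0.0]
width: 7.4
gripper_force: 58.6
```

```bash
python3 m5.py c6.png
```

```text
20.2 [ 540.6 -283.   177.4] [-3.1  0.   1.3]
side 96 ((532.9569091796875, -274.505126953125), (44.57585144042969, 94.92092895507812), 87.76753234863281)
side hook_seat 0.57 [319. 153.] [ 544.2 -279.3  150. ]
side hook_tip 0.65 [310.9 140.2] [ 587.8 -310.2  158. ]
side tag_eye 0.88 [321.7 147.1] [ 539.5 -283.1  168.4]
side tag_center 0.89 [320.  151.7] [ 545.5 -287.   149.4]
top 119 ((521.1736450195312, -267.036865234375), (68.03215026855469, 26.161684036254883), 5.342459201812744)
top hook_seat 0.96 [388.6 200.5] [ 529.5 -282.   150. ]
top tag_eye 0.42 [387.  194.4] [ 540.6 -274.6  168.4]
top tag_center 0.64 [388.4 192.5] [ 548.  -281.7  149.4]
```

View pics/c6.png

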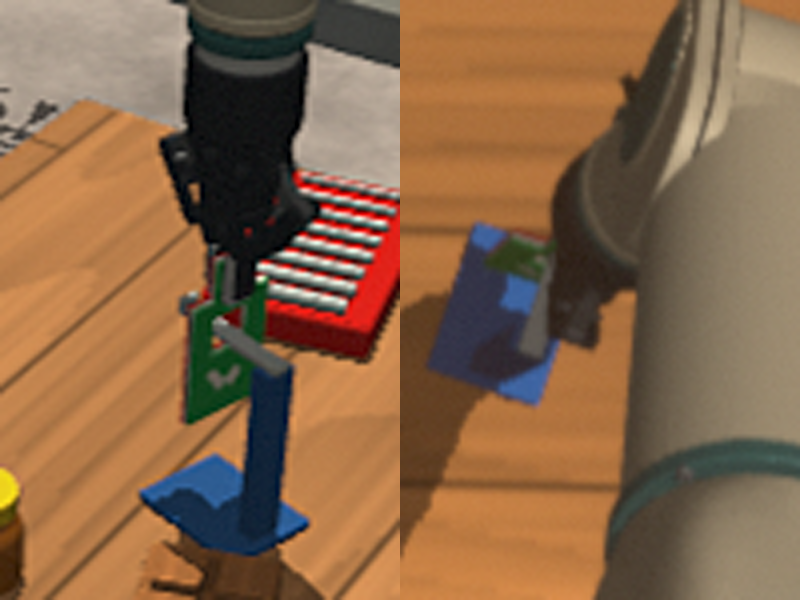

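The strap passes through the eye, with the lip visible outside the tag at about (190,300). Lowering to the seat until contact.

Call:
{"name": "play_rows", "arguments": {
  "series": [
    [[0, 0, -0.8, 0, 0, 0, 1], [0, 0, -0.5, 0, 0, 0, 1], [0, 0, -0.2, 0, 0, 0, 1], [0, 0, -0.15, 0, 0, 0, 1], [0, 0, 0, 0, 0, 0, 1]]
  ]
}}

```text
clock: 21.32
eef_pos: [541.4, -283.2, 160.7]
tool_rot: [-3.142, -0.0, 1.266]
force: [0.2, -0.5, -0.6]
width: 7.1
gripper_force: 58.6
```

Call:
{"name": "play_rows", "arguments": {
  "series": [
    [[0, 0, -0.1, 0, 0, 0, 1], [0, 0, -0.1, 0, 0, 0, 1], [0, 0, 0, 0, 0, 0, 1]]
  ]
}}

```text
clock: 21.7
eef_pos: [541.5, -283.2, 159.0]
tool_rot: [3.141, 0.0, 1.266]
force: [0.8, 0.9, 0.1]
width: 7.2
gripper_force: 58.7
```

Call:
{"name": "play_rows", "arguments": {
  "series": [
    [[0, 0, -0.1, 0, 0, 0, 1], [0, 0, 0, 0, 0, 0, 1]]
  ]
}}

```text
clock: 21.95
eef_pos: [541.5, -283.2, 159.0]
tool_rot: [3.141, 0.0, 1.266]
force: [-1.2, 0.9, 7.6]
width: 7.1
gripper_force: 60.0
```

Call:
{"name": "play_rows", "arguments": {
  "series": [
    [[0, 0, -0.1, 0, 0, 0, 1], [0, 0, 0, 0, 0, 0, 1]]
  ]
}}

```text
clock: 22.2
eef_pos: [541.6, -283.2, 158.9]
tool_rot: [3.141, 0.0, 1.265]
force: [-3.7, 2.4, 12.9]
width: 7.2
gripper_force: 61.0
```

Seated. I'll take off the preload, open gently and lift away.

Call:
{"name": "play_rows", "arguments": {
  "series": [
    [[0, 0, 0.15, 0, 0, 0, 1], [0, 0, 0, 0, 0, 0, 0.85], [0, 0, 0, 0, 0, 0, 0.8], [0, 0, 0, 0, 0, 0, 0.7], [0, 0, 0, 0, 0, 0, 0.6], [0, 0, 0, 0, 0, 0, 0.6], [0, 0, 0.5, 0, 0, 0, 0.6], [0, 0, 1, 0, 0, 0, 0.6], [0, 0, 2, 0, 0, 0, 0.6], [0, 0, 3, 0, 0, 0, 0.6], [0, 0, 4, 0, 0, 0, 0.6], [0, 0, 4, 0, 0, 0, 0.6], [-2, 4, 0, 0, 0, 0, 0.6], [-2, 4, 0, 0, 0, 0, 0.6], [-2, 4, 0, 0, 0, 0, 0.6], [0, 4, 0, 0, 0, 0, 0.6], [0, 4, 0, 0, 0, 0, 0.6], [0, 0, 0, 0, 0, 0, 0.6]]
  ]
}}

```text
clock: 24.45
eef_pos: [481.7, -79.5, 304.5]
tool_rot: [3.14, -0.002, 1.272]
force: [-0.5, -0.3, -0.9]
width: 34.1
gripper_force: 0.0
```

```bash
python3 m5.py c7.png; python3 -c "
from h import *
for n,z in (('sleeve_a_center',26.5),('jar',0),('driver',0)):
  for r in place_of(n,'side')[:2]: print(n,r['p'],atz('side',r['pixel'],z))"
```

```text
24.45 [481.7 -79.5 304.5] [ 3.1 -0.   1.3]
side 89 ((527.7755126953125, -274.11175537109375), (46.647254943847656, 85.83821105957031), 89.03915405273438)
side hook_seat 0.86 [317.5 154. ] [ 545.1 -272.9  150. ]
side hook_tip 0.68 [311.3 143.9] [ 577.6 -294.9  158. ]
side tag_eye 0.76 [321.2 152.4] [441.8 -91.5 295.5]
side tag_center 0.83 [319. 160.] [444.2 -88.5 276.5]
top 197 ((532.9390869140625, -273.3096618652344), (47.885223388671875, 90.66162872314453), 85.41375732421875)
top hook_seat 0.97 [392.4 197.1] [ 537.5 -290.6  150. ]
top hook_tip 0.81 [395.6 177.6] [ 581.1 -296.3  158. ]
top tag_eye 0.66 [388.8 193.4] [ 523.4 -252.3  295.5]
top tag_center 0.67 [389.2 195.4] [ 522.2 -257.   276.5]
sleeve_a_center 0.85 [615.48297237 211.98402765  26.5       ]
sleeve_a_center 0.69 [ 556.56079472 -341.14505654   26.5       ]
jar 0.97 [ 628.0538036  -132.91579246    0.        ]
driver 0.89 [ 345.39745175 -336.23763741    0.        ]
```

View pics/c7.png

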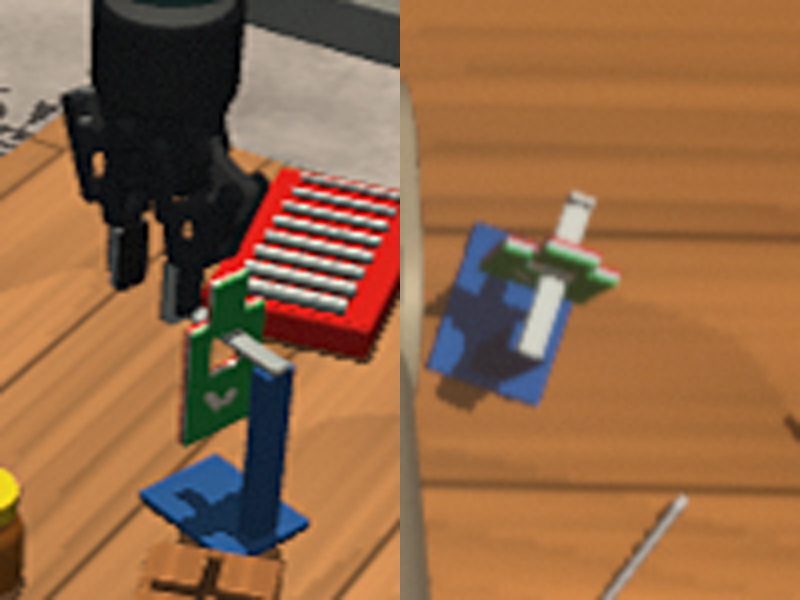

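The tag hangs by its eye at top pixel (389,194), with red toward the lip and green toward the post. The gripper is clear of everything. The sleeve was seen upright in the tray earlier and nothing has touched it since. Handing in.

```bash
python3 -c "
from h import *
print(workorder.finish_job())"
```

```text
the job is handed in; nothing more can be done
None
```

The orange-pad sleeve stopped at the pin's tip, so it now stands upright in the red tray and the tag hangs on the hook with its red face outward; the job is handed in at about 25 s, with no verdict returned.

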